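# Set the lid hinge of the dry box and put the crucible away in it

## Robot

A 7-joint arm with a two-finger parallel gripper is mounted at the origin on a cart in front of the work surface, level with it; the furniture and walls round the work are solid. World frame = base frame: x ahead of the robot, y to its left, z up, the work surface at z = 0. Lengths are in m, angles in rad, forces in N, time in s.
With the tool pointing down it reaches from about 0.425 to 0.925 m from the base axis. Payload 6.8 kg.
Tool frame: the origin (TCP) lies midway between the tips of the shut fingers; the grasp point (between the pads) lies 19 mm behind it; z points along the fingers, y is the line along which they close (so a half turn about z gives the same grasp; the last joint's range is limited). The gripper opens to 85 mm and grips with 20 to 120 N. Pads are 22 mm wide; open, the fingers measure 114 mm over their backs; the gripper's body (76 mm by 85 mm) begins 54 mm behind the grasp point. The pads swing forward as they close: fully open they stand 13 mm farther back than shut.
Start: joints at [1.107, 0.477, 0.022, 1.555, -0.011, 1.109, -0.083], TCP at [0.235, -0.633, 0.231] pointing down, gripper open.
Joint ranges: [-2.96, 2.96], [-0.34, 2.1], [-1.41, 1.46], [0.24, 2.44], [-1.37, 4.51], [0.17, 1.92], [-2.96, 2.96]. Speed limits (rad/s): [2.39, 2.39, 3.14, 3.14, 3.14, 3.14, 3.14].

## Interface

Orientations are given as a unit quaternion [w, x, y, z].
In Python, from station import bot gives the robot as it stands.
- The arm moves only by the tool jog_arm, never from a script. Its argument "rows" is a list of rows, each an object of numbers: "fingers": the finger opening in mm, from 0 to 85.4; "x", "y", "z": the shift along the tool's x, y, z in mm; "ax", "ay", "az": the turn, a rotation vector about the tool's x, y, z in degrees. A call has exactly 8 rows; each row shifts and turns the commanded pose from where the row before left it, along the tool's axes as they then stand; what a row does not reach is not made up. A row lasts 1/10 s, in which the tool goes at most 50 mm and 8.59 degrees, less where a joint would pass 70% of its speed; a pose out of reach is approached as far as the arm can. A call with a gripper value outside its range is refused whole. The fingers move at their own pace and stop on an object; "force" is the grip in N (left out, the last holds). Time passes only in rows, so rows that do not move let the fingers close, or fill a call up. It gives the time, the measured TCP pose, the force, the opening and the grip force at its end, in the units of the state.
- bot.get_obs(): the state, without advancing time (a new reading comes with each control period).
- bot.read_camera(name): name is "side" or "top" or "wrist"; returns a dict with "pixels" (400x640x3 uint8, red, green, blue), "vertical_fov" (degrees; the focal length in pixels is half the picture's height over the tangent of half this angle, whatever the lens; pixels are square), "cx", "cy" (the principal point, pixels), "world_from_camera" (4x4, takes a point from camera to world coordinates). Camera axes: x right, y down, z forward; pixel columns grow to the right and rows downward; lengths in m; the calibration is good to about 2 mm. A picture is of the moment at which its call begins. There is no depth.
- bot.hand_in(): hands the job in; it is judged then, once.
The state is a dict: "t": time; "q": joint angles; "joint_vel": joint speeds; "joint_torque": joint torques, N m; "eef_pos": TCP position; "tool_rot": TCP orientation; "contact_force": force on the tool from outside, world axes, zero at the start; "torque": the same for the moment, N m; "gripper_width": opening from 0.0 (shut) to 1.0 (fully open); "grasp_force": force on a finger pad.
Only numpy, scipy, OpenCV 4.12 (cv2) and the standard library are available. Lean on these libraries where they do the work, as an engineer would, in place of code of your own. Each camera call takes 0.05 s, during which the arm holds its last target. There are 200 camera calls.

## Task

The lid of the dry box must stay where it is let go, with its hinge no tighter than it needs. Lift the lid about half-way and let go: if it stays, leave the hinge dial alone; if it drops, turn the dial one click tighter (clockwise) and try again, until the lid has stood half open by itself for two seconds. Then open the lid fully, set the covered crucible upright on the floor of the box, and shut the lid, leaving the other things on the bench where they are.

Things in the scene. Friction and masses are not known exactly. Their poses are not given: they have to be found in the camera images.
- drybox_floor (a point): centre of the chamber floor of the dry box, 35 mm above the bench. The box is fixed: white case 150 x 210 x 85 mm under a blue lid with a window. Own axes: x from its front (round gauge) to the hinge side, y to its left, z up. Chamber 132 (x) by 192 mm (y), rim at 85 mm, walls 9 mm. A grey clamp block, 50 x 50 mm, top 128 mm above the bench, is centred at x +81, y -132 mm
- lid (a joint): opening angle of the lid, rad: 0 shut, 0.75 half-way, 1.5 fully open (stop). Friction hinge with fine notches 0.075 apart: set right, the lid settles within 0.04 when let go and stays; moving it takes up to 3 N at the tab. Set slacker, it falls shut within 1.5 s. Below 0.15 it always drops shut by itself. Lid 0.18 kg, 15 % either way
- lid_hinge (a point): middle of the hinge axis at the rear upper edge of the case, 88 mm above the bench; fixed to the case, with the axes of the box: the lid turns about this y
- lid_tab (a point): grip point of the yellow tab on the lid's front edge; turns with the lid. The tab sticks out 46 mm from the edge, 24 mm wide (own y, along the hinge), 12 mm thick; the point is 28 mm out from the edge, 184 mm from the hinge axis and 9 mm above it when shut. Pinched by its sides the tab pivots in the fingers, so the hand can stay upright. Lid 150 x 210 x 18 mm, top at 106 mm when shut
- dial (a joint): angle of the hinge's tension dial, rad; grows clockwise seen from above, which tightens. Five click stops 0.45 apart, at 0, 0.45, 0.90, 1.35 and 1.80, each with a white tick; let go, it snaps into the nearest (about 0.25 N m to leave one, half of 0.45 takes it over). It is found in one of the middle stops
- dial_grip (a point): on the vertical axis of the dial at the height to grip it, 19 mm above the top of the clamp block (with the lid shut, 41 mm above the lid's top): a round fluted black knob, 34 mm wide, its top 28 mm above the block, with a white pointer line
- crucible_mid (a point): middle (half-way up) of the crucible to put away: white porcelain with its cover on, 45 mm wide at the rim, 24 mm at the foot, 43 mm high with the cover's knob; the rim is 33 mm above the foot; 45 g; own z along its axis
- tongs: bystander: steel crucible tongs lying flat, 203 mm long, 10 mm high; origin under their middle
- open_crucible: bystander: open white porcelain crucible, 42 mm wide, 33 mm high; origin under its centre
- stopper: bystander: cork-brown rubber stopper, 37 mm wide, 28 mm high; origin under its centre
- timer: bystander: small white bench timer lying flat, 55 x 66 x 20 mm; origin under its centre
- petri_dish: bystander: clear petri dish, 64 mm wide, 17 mm high; origin under its centre
- weigh_bottle: bystander: clear weighing bottle with a glass lid, 37 mm wide, 71 mm high; origin under its centre
Mind the look-alikes: they are no part of the job. Leave any orange, pink or purple look-alike of the part that bears crucible_mid alone.

How it is judged:
On the way, in this order (a step that is already met when the one before it is completed fails the run):
1. the lid stands by itself about half open (0.5 to 1.05 rad), touched by nothing and still, for 1.5 s, the dial on the stop at 1.35 (value of joint lid between 0.5 and 1.05 rad and velocity of joint lid between -0.03 and 0.03 rad/s and contact force between each of the arm, the fingers and lid below 0.05 N and value of joint dial between 1.2 and 1.5 rad), for 1.5 s.
2. the crucible stands upright on the floor of the box, let go, with the lid open (beyond 1.2 rad) (x of crucible_mid in the frame of drybox_floor between -0.052 and 0.052 m and y of crucible_mid in the frame of drybox_floor between -0.082 and 0.082 m and z of crucible_mid in the frame of drybox_floor between 0.016 and 0.028 m and angle between crucible_mid's own z axis and vertical below 0.15 rad and contact force between the fingers and crucible below 0.05 N and value of joint lid above 1.2 rad), for 0.2 s.
At the end, for the whole second after the job is handed in: The lid is shut (within 0.03 rad), the dial is on the stop at 1.35 (within 0.15 rad: the slackest stop at which the lid holds), and the crucible stands still and upright (within 0.15 rad) on the floor of the box; nothing is held (value of joint lid below 0.03 rad and value of joint dial between 1.2 and 1.5 rad and x of crucible_mid in the frame of drybox_floor between -0.052 and 0.052 m and y of crucible_mid in the frame of drybox_floor between -0.082 and 0.082 m and z of crucible_mid in the frame of drybox_floor between 0.016 and 0.028 m and angle between crucible_mid's own z axis and vertical below 0.15 rad and contact force between each of the arm, the fingers and lid below 0.05 N and contact force between the fingers and crucible below 0.05 N and linear speed of crucible below 0.02 m/s); the robot touches nothing.
It fails at once if another thing on the bench is shifted by more than 30 mm (distance of any of tongs, open_crucible, stopper, timer, petri_dish, weigh_bottle from where it was at the start of the episode above 0.03 m).
It fails at once if the crucible is tipped over (angle between crucible_mid's own z axis and vertical above 0.9 rad).
It also fails if it takes over 72 s, if anything falls off the work surface, if the arm or the gripper's body presses on something with over 40 N, if the wrist force passes 120 N, or if a joint passes its speed limit or range.

## Working session

There is one attempt and no reset: what is moved stays moved. The work goes in short steps, Python scripts to look and compute and a tool call to move; the robot and the scene stay as the last step left them, time stands still between calls to the robot, and variables do not carry over. Pictures are saved under pics/ and viewed, at most 10 in all, crops included, and the job is handed in when it is done.

Besides the shell and the picture viewer there is one more tool, called after "Call:" by a JSON object that holds its "fn" and its "kwargs". jog_arm: Moves the arm, as the interface text tells. Its arguments: {"type":"object","properties":{"rows":{"type":"array","items":{"type":"object","properties":{"fingers":{"type":"number"},"x":{"type":"number"},"y":{"type":"number"},"z":{"type":"number"},"ax":{"type":"number"},"ay":{"type":"number"},"az":{"type":"number"}}}},"force":{"type":"number"}},"required":["rows"]}

```bash
mkdir -p pics; ls; cat > h.py <<'E'
import numpy as np, cv2
from station import bot
from scipy.spatial.transform import Rotation as R
def cam(n,save=None):
    c=bot.read_camera(n)
    if save: cv2.imwrite('pics/'+save+'.png',cv2.cvtColor(c['pixels'],cv2.COLOR_RGB2BGR))
    return c
def f(c): return 200/np.tan(np.radians(c['vertical_fov'])/2)
def ray(c,u,v,z):
    T=np.array(c['world_from_camera']);d=T[:3,:3]@np.array([(u-c['cx'])/f(c),(v-c['cy'])/f(c),1]);o=T[:3,3]
    return o+d*(z-o[2])/d[2]
def proj(c,p):
    T=np.array(c['world_from_camera']);q=T[:3,:3].T@(np.array(p)-T[:3,3]);return q[:2]/q[2]*f(c)+[c['cx'],c['cy']]
E
python3 - <<'E'
from h import *
a=cam('top','top0');b=cam('side','side0')
for c in(a,b): print(c['vertical_fov'],c['cx'],c['cy'],np.round(c['world_from_camera'],3).tolist())
o=bot.get_obs();print(o['t'],o['eef_pos'],o['tool_rot'])
E
```

```text
pics
52.01798590756361 317.31809256467255 198.8429975847137 [[-0.022, -0.981, 0.191, 0.356], [-0.999, 0.026, 0.019, -0.252], [-0.024, -0.191, -0.981, 1.302], [0.0, 0.0, 0.0, 1.0]]
53.4321169417135 324.26256465526984 190.8073172355422 [[-0.898, -0.196, 0.395, 0.206], [-0.44, 0.426, -0.79, 0.568], [-0.013, -0.883, -0.468, 0.585], [0.0, 0.0, 0.0, 1.0]]
0.1 [ 0.23491962 -0.63221532  0.23039663] [-8.15614157e-04  9.84216178e-01  1.76968380e-01 -2.04438743e-04]
```

View pics/top0.png

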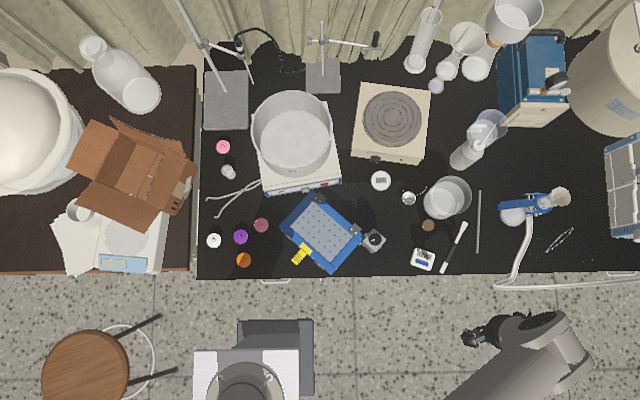

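View pics/side0.png

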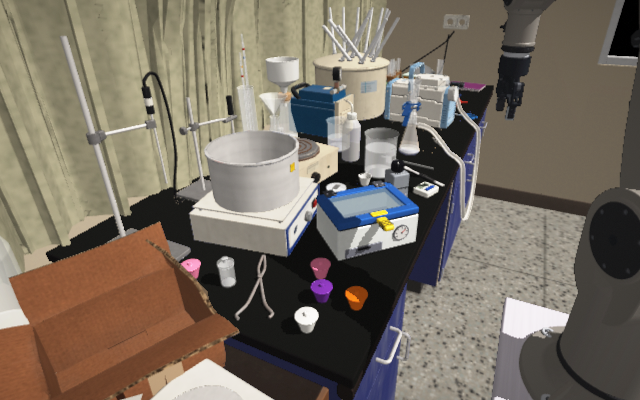

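Candidates for the crucible in the top view are white (214,240), purple (241,237), orange (244,260), mauve (261,225), pink (223,147) and the white open one (408,198). I choose the white covered one at (214,240), which is at (306,320) in the side view. One close crop to check that, plus the box.

```bash
python3 - <<'E'
from h import *
t=cv2.imread('pics/top0.png');s=cv2.imread('pics/side0.png')
A=cv2.resize(t[180:285,195:395],(800,420),interpolation=3)
B=cv2.resize(s[170:340,280:450],(400,400))[:170]
C=cv2.resize(s[295:340,280:350],(280,180),interpolation=3)
D=cv2.resize(s[175:262,310:425],(238,180))
cv2.imwrite('pics/crop.png',np.vstack([A,np.hstack([C,np.zeros((180,800-280-238,3),np.uint8),D])]))
E
```

```text
(no output)
```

View pics/crop.png

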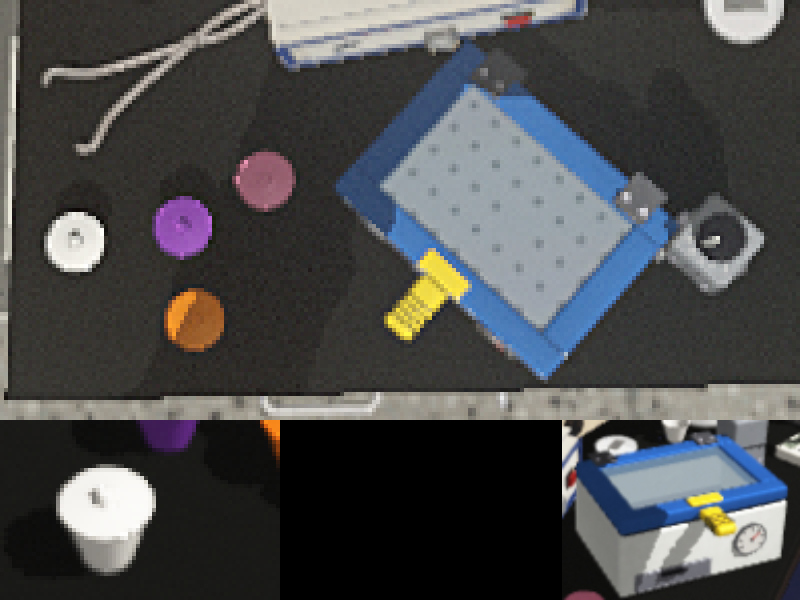

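```bash
cat >> h.py <<'E'
def fitbox(c,obs):
    from scipy.optimize import least_squares
    def P(s,b): return np.array([s[0]+b[0]*np.cos(s[2])-b[1]*np.sin(s[2]),s[1]+b[0]*np.sin(s[2])+b[1]*np.cos(s[2]),b[2]])
    r=least_squares(lambda s:np.concatenate([proj(c,P(s,b))-u for b,u in obs]),[.5,0,-.8])
    return r.x,r.fun,P
E
python3 - <<'E'
from h import *
c=cam('top')
k=lambda u,v:np.array([195+u/4-.4,180+v/4-.4])
obs=[((-.075,.105,.106),k(340,187)),((-.075,-.105,.106),k(545,378)),((.075,-.105,.106),k(675,235)),((.075,.105,.106),k(470,45)),((.081,-.132,.156),k(722,238))]
s,r,P=fitbox(c,obs);print('box',s,np.degrees(s[2]),np.round(r,1))
for n,b in dict(tab=(-.103,0,.097),dial=(.081,-.132,.147),hinge=(.081,0,.088)).items():print(n,P(s,b), np.hypot(*P(s,b)[:2]))
print('tab end seen', ray(c,*k(400,325),.103), P(s,(-.12,0,.1)))
print('cruc',ray(c,*k(75,241),.035))
for n,u,z in (('purple',(182,227),.035),('orange',(195,320),.035),('mauve',(265,181),.035)):print(n,ray(c,*k(*u),z))
cs=cam('side')
print('cruc side',ray(cs,280+105/4,295+(500-420)/4,.035))
print('tab side pred',proj(cs,P(s,(-.121,0,.1))),'dial',proj(cs,P(s,(.081,-.132,.156))))
for n,u,z in (('weigh',(228,171),.07),('tongs1',(206,199),.005),('tongs2',(215,217),.005)):print(n,ray(c,*u,z))
E
```

```text
box [ 0.49144709 -0.23805351 -0.76378102] -43.761429006488086 [-2.   0.1 -0.3  1.4  1.8 -1.4  0.  -1.3  0.4  1. ]
tab [ 0.41705781 -0.16681283  0.097     ] 0.4491811875537086
dial [ 0.45864866 -0.38941157  0.147     ] 0.6016643285826838
hinge [ 0.5499474  -0.29407774  0.088     ] 0.6236376024029703
tab end seen [ 0.40879879 -0.15905369  0.103     ] [ 0.40477997 -0.15505466  0.1       ]
cruc [0.48212458 0.09838292 0.035     ]
purple [0.49100223 0.01502527 0.035     ]
orange [0.41917193 0.0039588  0.035     ]
mauve [ 0.52538211 -0.04951635  0.035     ]
cruc side [0.48285312 0.09661904 0.035     ]
tab side pred [390.85494072 228.12622335] dial [399.65466859 161.5305133 ]
weigh [0.69241707 0.04850132 0.07      ]
tongs1 [0.61827548 0.13426149 0.005     ]
tongs2 [0.55847506 0.10333275 0.005     ]
```

```bash
cat >> h.py <<'E'
def plan(targets,yaw_to=None):
    """targets: list of (xyz,nrows[,yawdeg]); tool down, yaw=tool x heading. prints per-row tool shifts"""
    o=bot.get_obs();p=np.array(o['eef_pos']);w,x,y,z=o['tool_rot'];M=R.from_quat([x,y,z,w]).as_matrix()
    yaw=np.degrees(np.arctan2(M[1,0],M[0,0]));print('t',round(o['t'],2),'at',p.round(4),'yaw',yaw.round(1),'tilt',np.degrees(np.arccos(-M[2,2])).round(2),'F',np.round(o['contact_force'],1))
    for t in targets:
        n=t[1];q=np.array(t[0]);yt=t[2] if len(t)>2 else yaw
        for i in range(n):
            d=(q-p)/n*1000;a=np.radians(yaw+(yt-yaw)*i/n);c,s=np.cos(a),np.sin(a)
            if i==0 or yt!=yaw: print('x %.1f y %.1f z %.1f az %.2f'%(c*d[0]+s*d[1],s*d[0]-c*d[1],-d[2],-(yt-yaw)/n),'*%d'%(n if yt==yaw else 1))
        p,yaw=q,yt
E
python3 - <<'E'
from h import *
plan([((.31,-.44,.22),8,-43.8),((.417,-.167,.16),8)])
E
```

```text
t 0.2 at [ 0.235  -0.6324  0.2307] yaw 20.4 tilt 0.06 F [-0.   0.1  0.2]
x 17.2 y -19.3 z 1.3 az 8.02 *1
x 14.3 y -21.5 z 1.3 az 8.02 *1
x 11.2 y -23.3 z 1.3 az 8.02 *1
x 7.8 y -24.6 z 1.3 az 8.02 *1
x 4.3 y -25.5 z 1.3 az 8.02 *1
x 0.7 y -25.8 z 1.3 az 8.02 *1
x -2.9 y -25.6 z 1.3 az 8.02 *1
x -6.5 y -25.0 z 1.3 az 8.02 *1
x -14.0 y -33.9 z 7.5 az -0.00 *8
```

Call:
{"fn": "jog_arm", "kwargs": {"rows": [{"x": 17, "y": -19, "z": 1, "az": 8, "fingers": 60}, {"x": 14, "y": -22, "z": 1, "az": 8, "fingers": 60}, {"x": 11, "y": -23, "z": 1, "az": 8, "fingers": 60}, {"x": 8, "y": -25, "z": 1, "az": 8, "fingers": 60}, {"x": 4, "y": -25, "z": 1, "az": 8, "fingers": 60}, {"x": 1, "y": -26, "z": 1, "az": 8, "fingers": 60}, {"x": -3, "y": -26, "z": 1, "az": 8, "fingers": 60}, {"x": -6, "y": -25, "z": 1, "az": 8, "fingers": 60}], "force": 40}}

```text
invalid input
```

Call:
{"fn": "jog_arm", "kwargs": {"rows": [{"x": -14, "y": -34, "z": 7}, {"x": -14, "y": -34, "z": 7}, {"x": -14, "y": -34, "z": 7}, {"x": -14, "y": -34, "z": 7}, {"x": -14, "y": -34, "z": 7}, {"x": -14, "y": -34, "z": 7}, {"x": -14, "y": -34, "z": 7}, {"x": -14, "y": -34, "z": 7}]}}

```text
invalid input
```

```bash
python3 - <<'E'
from h import *
c=cam('wrist','w1');t=cam('top')
print(bot.get_obs()['gripper_width'])
plan([((.417,-.167,.16),8,-43.8)])
T=np.array(c['world_from_camera']);print(c['vertical_fov'],T.round(3).tolist(),c['cx'],c['cy'])
print(proj(c,(.417,-.167,.103)))
E
```

```text
0.9987388357203065
t 0.3 at [ 0.2351 -0.6326  0.231 ] yaw 20.4 tilt 0.04 F [ 1.1  0.8 -0.3]
x 41.6 y -46.6 z 8.9 az 8.02 *1
x 34.7 y -52.0 z 8.9 az 8.02 *1
x 27.1 y -56.3 z 8.9 az 8.02 *1
x 19.0 y -59.5 z 8.9 az 8.02 *1
x 10.5 y -61.6 z 8.9 az 8.02 *1
x 1.8 y -62.5 z 8.9 az 8.02 *1
x -7.0 y -62.1 z 8.9 az 8.02 *1
x -15.6 y -60.5 z 8.9 az 8.02 *1
62.274095832726026 [[0.349, -0.888, -0.299, 0.313], [-0.937, -0.331, -0.111, -0.603], [-0.001, 0.319, -0.948, 0.374], [0.0, 0.0, 0.0, 1.0]] 325.65838432113503 197.46098093094741
[-369.92738581 -407.64646336]
```

View pics/w1.png

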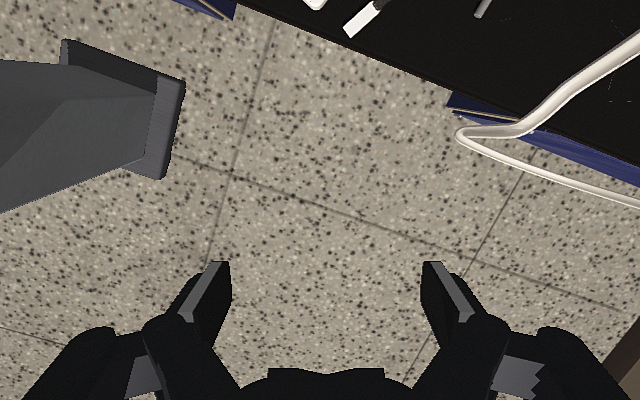

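The moves were refused and the wrist picture shows only floor and the fingers. I'll retry with all fields filled in on every row.

Call:
{"fn": "jog_arm", "kwargs": {"rows": [{"fingers": 60, "x": 17, "y": -19, "z": 1, "ax": 0, "ay": 0, "az": 8}, {"fingers": 60, "x": 14, "y": -22, "z": 1, "ax": 0, "ay": 0, "az": 8}, {"fingers": 60, "x": 11, "y": -23, "z": 1, "ax": 0, "ay": 0, "az": 8}, {"fingers": 60, "x": 8, "y": -25, "z": 1, "ax": 0, "ay": 0, "az": 8}, {"fingers": 60, "x": 4, "y": -25, "z": 1, "ax": 0, "ay": 0, "az": 8}, {"fingers": 60, "x": 1, "y": -26, "z": 1, "ax": 0, "ay": 0, "az": 8}, {"fingers": 60, "x": -3, "y": -26, "z": 1, "ax": 0, "ay": 0, "az": 8}, {"fingers": 60, "x": -6, "y": -25, "z": 1, "ax": 0, "ay": 0, "az": 8}], "force": 40}}

```text
t: 1.1
eef_pos: [0.3102, -0.4391, 0.2233]
tool_rot: [-0.0, 0.927, -0.374, 0.0]
contact_force: [0.6, -0.3, -0.4]
gripper_width: 0.702
grasp_force: 0.0
```

Call:
{"fn": "jog_arm", "kwargs": {"rows": [{"fingers": 60, "x": -14, "y": -34, "z": 7, "ax": 0, "ay": 0, "az": 0}, {"fingers": 60, "x": -14, "y": -34, "z": 7, "ax": 0, "ay": 0, "az": 0}, {"fingers": 60, "x": -14, "y": -34, "z": 7, "ax": 0, "ay": 0, "az": 0}, {"fingers": 60, "x": -14, "y": -34, "z": 7, "ax": 0, "ay": 0, "az": 0}, {"fingers": 60, "x": -14, "y": -34, "z": 7, "ax": 0, "ay": 0, "az": 0}, {"fingers": 60, "x": -14, "y": -34, "z": 7, "ax": 0, "ay": 0, "az": 0}, {"fingers": 60, "x": -14, "y": -34, "z": 7, "ax": 0, "ay": 0, "az": 0}, {"fingers": 60, "x": -14, "y": -34, "z": 7, "ax": 0, "ay": 0, "az": 0}]}}

```text
t: 1.9
eef_pos: [0.4169, -0.1647, 0.1673]
tool_rot: [-0.0, 0.928, -0.372, 0.0]
contact_force: [0.5, 0.5, 0.2]
gripper_width: 0.704
grasp_force: 0.0
```

```bash
python3 - <<'E'
from h import *
c=cam('wrist','w2')
plan([((.417,-.167,.16),8,-43.8)])
print(proj(c,(.417,-.167,.103)),c['cx'],c['cy'])
import pickle;pickle.dump(c,open('w2.pkl','wb'))
E
```

```text
t 1.95 at [ 0.4188 -0.1585  0.1664] yaw -43.2 tilt 0.17 F [ 1.5  5.3 -1.1]
x 0.6 y 0.9 z 0.8 az 0.07 *1
x 0.6 y 0.9 z 0.8 az 0.07 *1
x 0.6 y 0.9 z 0.8 az 0.07 *1
x 0.6 y 0.9 z 0.8 az 0.07 *1
x 0.6 y 0.9 z 0.8 az 0.07 *1
x 0.6 y 0.9 z 0.8 az 0.07 *1
x 0.6 y 0.9 z 0.8 az 0.07 *1
x 0.6 y 0.9 z 0.8 az 0.07 *1
[329.26782024 212.50459639] 325.65838432113503 197.46098093094741
```

View pics/w2.png

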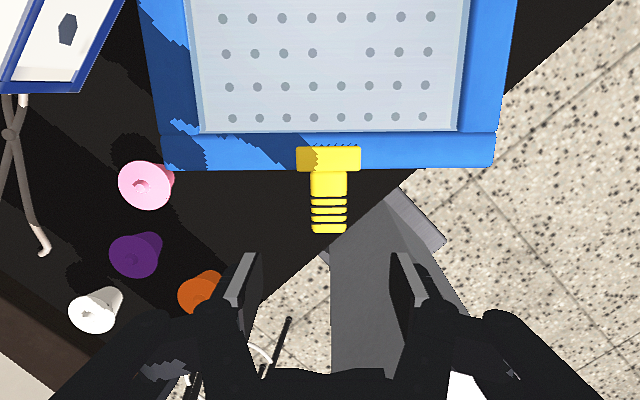

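The picture shows the tab's stem from (329,171) to its end at (329,232), and the lid's front corners at (163,170) and (494,166).

```bash
python3 - <<'E'
from h import *
import pickle
c=pickle.load(open('w2.pkl','rb'))
for zl in (.106,.100):
  L=ray(c,163,170,zl);Rr=ray(c,494,166,zl);d=L-Rr;print('lid L,R',L,Rr,'w',np.linalg.norm(d),'yaw',np.degrees(np.arctan2(d[1],d[0]))-90)
for z in(.103,):
  b=ray(c,329,171,z);e=ray(c,329,232,z);d=b-e;print(b,e,np.linalg.norm(d),np.degrees(np.arctan2(d[1],d[0])))
obs=[((-.075,.105,.103),np.array([163,169])),((-.075,-.105,.103),np.array([494,166])),((-.121,0,.103),np.array([329,232]))]
s,r,P=fitbox(c,obs);print(s,np.degrees(s[2]),r.round(1));tab=P(s,(-.103,0,.097));print('tab',tab,'dial',P(s,(.081,-.132,.147)),'hinge',P(s,(.081,0,.088)))
plan([(list(tab[:2])+[.165],1,np.degrees(s[2]))])
E
```

```text
lid L,R [ 0.51144963 -0.11124365  0.106     ] [ 0.36901351 -0.26474514  0.106     ] w 0.20940572138935917 yaw -42.85865915044026
lid L,R [ 0.512466   -0.10804374  0.1       ] [ 0.3658513  -0.26604843  0.1       ] w 0.21554894990036733 yaw -42.858659150440275
[ 0.43792093 -0.18651893  0.103     ] [ 0.40673119 -0.15705065  0.103     ] 0.04290895770112842 -43.37439442688147
[ 0.4949473  -0.23923729 -0.75096467] -43.02710634586691 [ 1.8 -0.5 -1.7 -0.5 -0.2  0.6]
tab [ 0.41965111 -0.16895583  0.097     ] dial [ 0.46409136 -0.39100327  0.147     ] hinge [ 0.55416081 -0.29450718  0.088     ]
t 1.95 at [ 0.4188 -0.1585  0.1664] yaw -43.2 tilt 0.17 F [ 1.5  5.3 -1.1]
x 7.8 y 7.0 z 1.4 az -0.19 *1
```

Call:
{"fn": "jog_arm", "kwargs": {"rows": [{"fingers": 60, "x": 2, "y": 0, "z": 15, "ax": 0, "ay": 0, "az": 0}, {"fingers": 60, "x": 2, "y": 0, "z": 15, "ax": 0, "ay": 0, "az": 0}, {"fingers": 60, "x": 0, "y": 0, "z": 20, "ax": 0, "ay": 0, "az": 0}, {"fingers": 60, "x": 0, "y": 0, "z": 20, "ax": 0, "ay": 0, "az": 0}, {"fingers": 60, "x": 0, "y": 0, "z": 20, "ax": 0, "ay": 0, "az": 0}, {"fingers": 60, "x": 0, "y": 0, "z": 0, "ax": 0, "ay": 0, "az": 0}, {"fingers": 40, "x": 0, "y": 0, "z": 0, "ax": 0, "ay": 0, "az": 0}, {"fingers": 15, "x": 0, "y": 0, "z": 0, "ax": 0, "ay": 0, "az": 0}], "force": 30}}

```text
t: 2.75
eef_pos: [0.42, -0.1691, 0.0783]
tool_rot: [-0.0, 0.928, -0.372, 0.001]
contact_force: [0.6, 0.6, -1.1]
gripper_width: 0.371
grasp_force: 0.0
```

Call:
{"fn": "jog_arm", "kwargs": {"rows": [{"fingers": 15, "x": 0, "y": 0, "z": 0, "ax": 0, "ay": 0, "az": 0}, {"fingers": 15, "x": 0, "y": 0, "z": 0, "ax": 0, "ay": 0, "az": 0}, {"fingers": 15, "x": 0, "y": 0, "z": 0, "ax": 0, "ay": 0, "az": 0}, {"fingers": 15, "x": 0, "y": 0, "z": 0, "ax": 0, "ay": 0, "az": 0}, {"fingers": 15, "x": 0, "y": 0, "z": 0, "ax": 0, "ay": 0, "az": 0}, {"fingers": 15, "x": 0, "y": 0, "z": 0, "ax": 0, "ay": 0, "az": 0}, {"fingers": 15, "x": 0, "y": 0, "z": 0, "ax": 0, "ay": 0, "az": 0}, {"fingers": 15, "x": 0, "y": 0, "z": 0, "ax": 0, "ay": 0, "az": 0}]}}

```text
t: 3.55
eef_pos: [0.4197, -0.1695, 0.0785]
tool_rot: [0.0, 0.928, -0.371, 0.001]
contact_force: [-2.2, -1.1, 6.7]
gripper_width: 0.275
grasp_force: 31.5
```

```bash
cat >> h.py <<'E'
def arc(t0,t1,n):
    g=lambda t:np.array([-184*np.cos(t)+9*np.sin(t),9*np.cos(t)+184*np.sin(t)])
    T=np.linspace(t0,t1,n+1)
    for a,b in zip(T[:-1],T[1:]):
        d=g(b)-g(a);print('x %.1f z %.1f'%(d[0],-d[1]))
E
python3 -c "
from h import *
arc(0,.78,8)
print();arc(0,1.5,16)"
```

```text
x 1.7 z -17.9
x 3.5 z -17.6
x 5.2 z -17.2
x 6.8 z -16.6
x 8.4 z -15.9
x 9.9 z -15.0
x 11.3 z -13.9
x 12.6 z -12.8

x 1.7 z -17.2
x 3.3 z -17.0
x 4.8 z -16.6
x 6.4 z -16.1
x 7.8 z -15.4
x 9.2 z -14.6
x 10.6 z -13.7
x 11.8 z -12.6
x 12.9 z -11.4
x 13.9 z -10.2
x 14.8 z -8.8
x 15.6 z -7.4
x 16.2 z -5.9
x 16.7 z -4.4
x 17.0 z -2.8
x 17.2 z -1.2
```

Call:
{"fn": "jog_arm", "kwargs": {"rows": [{"fingers": 15, "x": 2, "y": 0, "z": -18, "ax": 0, "ay": 0, "az": 0}, {"fingers": 15, "x": 3, "y": 0, "z": -18, "ax": 0, "ay": 0, "az": 0}, {"fingers": 15, "x": 5, "y": 0, "z": -17, "ax": 0, "ay": 0, "az": 0}, {"fingers": 15, "x": 7, "y": 0, "z": -17, "ax": 0, "ay": 0, "az": 0}, {"fingers": 15, "x": 8, "y": 0, "z": -16, "ax": 0, "ay": 0, "az": 0}, {"fingers": 15, "x": 10, "y": 0, "z": -15, "ax": 0, "ay": 0, "az": 0}, {"fingers": 15, "x": 11, "y": 0, "z": -14, "ax": 0, "ay": 0, "az": 0}, {"fingers": 15, "x": 13, "y": 0, "z": -13, "ax": 0, "ay": 0, "az": 0}], "force": 40}}

```text
t: 4.35
eef_pos: [0.4619, -0.2091, 0.2057]
tool_rot: [-0.0, 0.929, -0.371, -0.0]
contact_force: [3.6, -0.1, -11.5]
gripper_width: 0.276
grasp_force: 41.2
```

Call:
{"fn": "jog_arm", "kwargs": {"rows": [{"fingers": 15, "x": 0, "y": 0, "z": 0, "ax": 0, "ay": 0, "az": 0}, {"fingers": 15, "x": 0, "y": 0, "z": 0, "ax": 0, "ay": 0, "az": 0}, {"fingers": 50, "x": 0, "y": 0, "z": 0, "ax": 0, "ay": 0, "az": 0}, {"fingers": 50, "x": 0, "y": 0, "z": 0, "ax": 0, "ay": 0, "az": 0}, {"fingers": 50, "x": 0, "y": 0, "z": 0, "ax": 0, "ay": 0, "az": 0}, {"fingers": 50, "x": 0, "y": 0, "z": 0, "ax": 0, "ay": 0, "az": 0}, {"fingers": 50, "x": 0, "y": 0, "z": 0, "ax": 0, "ay": 0, "az": 0}, {"fingers": 50, "x": 0, "y": 0, "z": 0, "ax": 0, "ay": 0, "az": 0}]}}

```text
t: 5.15
eef_pos: [0.462, -0.2095, 0.2052]
tool_rot: [0.0, 0.928, -0.372, -0.0]
contact_force: [0.2, 0.8, 0.2]
gripper_width: 0.587
grasp_force: 0.0
```

```bash
python3 - <<'E'
from h import *
o=bot.get_obs();print(o['t'],o['eef_pos'])
w=cam('wrist');s=cam('side')
cv2.imwrite('pics/l1.png',cv2.cvtColor(np.vstack([w['pixels'][:,:][::2,::2].repeat(1,0),s['pixels'][100:300,200:520]]),cv2.COLOR_RGB2BGR))
E
```

```text
5.15 [ 0.46203433 -0.20947406  0.2052491 ]
```

View pics/l1.png

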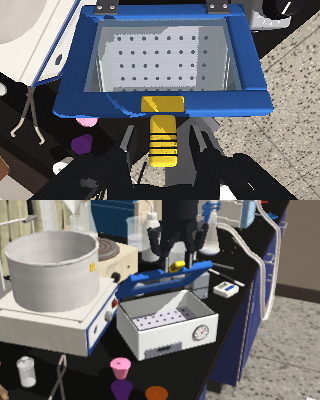

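The lid is still up about 0.4 s after release, with the tab at (162,140) in the half-size wrist view. From here I'll track the yellow tab by number.

```bash
cat >> h.py <<'E'
def yel(c):
    p=c['pixels'].astype(int);m=(p[...,0]>120)&(p[...,1]>90)&(p[...,2]<80)&(p[...,0]-p[...,2]>100)
    v,u=np.nonzero(m);return round(bot.get_obs()['t'],2),len(u),u.mean().round(1) if len(u) else 0,v.mean().round(1) if len(u) else 0
E
python3 -c "
from h import *
print(yel(cam('wrist')))"
```

```text
(5.3, 6918, np.float64(324.8), np.float64(252.1))
```

Call:
{"fn": "jog_arm", "kwargs": {"rows": [{"fingers": 60, "x": 0, "y": 0, "z": 0, "ax": 0, "ay": 0, "az": 0}, {"fingers": 60, "x": 0, "y": 0, "z": 0, "ax": 0, "ay": 0, "az": 0}, {"fingers": 60, "x": 0, "y": 0, "z": 0, "ax": 0, "ay": 0, "az": 0}, {"fingers": 60, "x": 0, "y": 0, "z": 0, "ax": 0, "ay": 0, "az": 0}, {"fingers": 60, "x": 0, "y": 0, "z": 0, "ax": 0, "ay": 0, "az": 0}, {"fingers": 60, "x": 0, "y": 0, "z": 0, "ax": 0, "ay": 0, "az": 0}, {"fingers": 60, "x": 0, "y": 0, "z": 0, "ax": 0, "ay": 0, "az": 0}, {"fingers": 60, "x": 0, "y": 0, "z": 0, "ax": 0, "ay": 0, "az": 0}]}}

```text
t: 6.1
eef_pos: [0.462, -0.2095, 0.2053]
tool_rot: [0.0, 0.928, -0.372, 0.0]
contact_force: [0.0, 0.1, -0.9]
gripper_width: 0.704
grasp_force: 0.0
```

```bash
python3 -c "
from h import *
print(yel(cam('wrist','l2')));plan([])"
```

```text
(6.15, 6918, np.float64(324.8), np.float64(252.0))
t 6.15 at [ 0.462  -0.2095  0.2053] yaw -43.6 tilt 0.0 F [ 0.1 -0.   0.5]
```

Call:
{"fn": "jog_arm", "kwargs": {"rows": [{"fingers": 60, "x": 0, "y": 0, "z": 0, "ax": 0, "ay": 0, "az": 0}, {"fingers": 60, "x": 0, "y": 0, "z": 0, "ax": 0, "ay": 0, "az": 0}, {"fingers": 60, "x": 0, "y": 0, "z": 0, "ax": 0, "ay": 0, "az": 0}, {"fingers": 60, "x": 0, "y": 0, "z": 0, "ax": 0, "ay": 0, "az": 0}, {"fingers": 60, "x": 0, "y": 0, "z": 0, "ax": 0, "ay": 0, "az": 0}, {"fingers": 60, "x": 0, "y": 0, "z": 0, "ax": 0, "ay": 0, "az": 0}, {"fingers": 60, "x": 0, "y": 0, "z": 0, "ax": 0, "ay": 0, "az": 0}, {"fingers": 60, "x": 0, "y": 0, "z": 0, "ax": 0, "ay": 0, "az": 0}]}}

```text
t: 6.95
eef_pos: [0.462, -0.2095, 0.2053]
tool_rot: [0.0, 0.928, -0.371, 0.0]
contact_force: [0.0, 0.1, -0.3]
gripper_width: 0.702
grasp_force: 0.0
```

```bash
python3 -c "
from h import *
print(yel(cam('wrist')));t=cam('top');s=cam('side')
u,v=proj(t,(.464,-.391,.156)).astype(int);print(u,v)
A=cv2.resize(t['pixels'][v-16:v+16,u-20:u+20],(400,320),interpolation=2)
u,v=proj(s,(.464,-.391,.156)).astype(int);print(u,v)
B=cv2.resize(s['pixels'][v-40:v+40,u-50:u+50],(400,320),interpolation=2)
cv2.imwrite('pics/dial.png',cv2.cvtColor(np.hstack([A,B]),cv2.COLOR_RGB2BGR))
arc(.78,1.5,8)"
```

```text
(7.0, 6919, np.float64(324.8), np.float64(252.0))
375 238
397 160
x 12.7 z -10.6
x 13.6 z -9.5
x 14.4 z -8.2
x 15.1 z -6.9
x 15.6 z -5.5
x 16.1 z -4.1
x 16.4 z -2.6
x 16.5 z -1.1
```

View pics/dial.png

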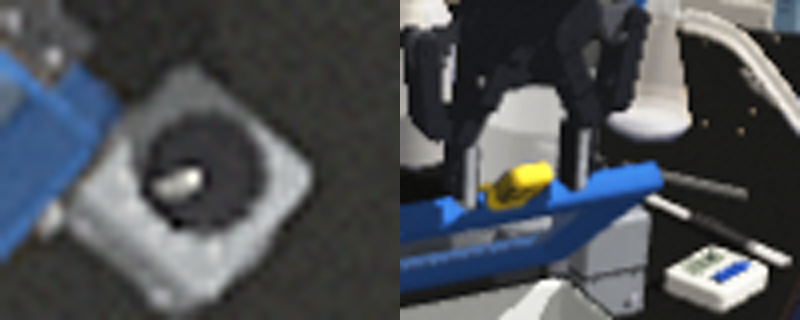

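The lid has stood 2 s, but the fingertips are close to the lid's edge. I'll raise the hand clear to make sure the lid isn't leaning on them.

Call:
{"fn": "jog_arm", "kwargs": {"rows": [{"fingers": 60, "x": 0, "y": 0, "z": -15, "ax": 0, "ay": 0, "az": 0}, {"fingers": 60, "x": 0, "y": 0, "z": -20, "ax": 0, "ay": 0, "az": 0}, {"fingers": 60, "x": 0, "y": 0, "z": -20, "ax": 0, "ay": 0, "az": 0}, {"fingers": 60, "x": 0, "y": 0, "z": -5, "ax": 0, "ay": 0, "az": 0}, {"fingers": 60, "x": 0, "y": 0, "z": 0, "ax": 0, "ay": 0, "az": 0}, {"fingers": 60, "x": 0, "y": 0, "z": 0, "ax": 0, "ay": 0, "az": 0}, {"fingers": 60, "x": 0, "y": 0, "z": 0, "ax": 0, "ay": 0, "az": 0}, {"fingers": 60, "x": 0, "y": 0, "z": 0, "ax": 0, "ay": 0, "az": 0}]}}

```text
t: 7.9
eef_pos: [0.4616, -0.2093, 0.2644]
tool_rot: [0.0, 0.928, -0.371, -0.001]
contact_force: [0.1, -0.5, 0.5]
gripper_width: 0.703
grasp_force: 0.0
```

```bash
python3 -c "
from h import *
print(yel(cam('wrist')))"
```

```text
(7.95, 4189, np.float64(270.6), np.float64(174.3))
```

Call:
{"fn": "jog_arm", "kwargs": {"rows": [{"fingers": 60, "x": 0, "y": 0, "z": 0, "ax": 0, "ay": 0, "az": 0}, {"fingers": 60, "x": 0, "y": 0, "z": 0, "ax": 0, "ay": 0, "az": 0}, {"fingers": 60, "x": 0, "y": 0, "z": 0, "ax": 0, "ay": 0, "az": 0}, {"fingers": 60, "x": 0, "y": 0, "z": 0, "ax": 0, "ay": 0, "az": 0}, {"fingers": 60, "x": 0, "y": 0, "z": 0, "ax": 0, "ay": 0, "az": 0}, {"fingers": 60, "x": 0, "y": 0, "z": 0, "ax": 0, "ay": 0, "az": 0}, {"fingers": 60, "x": 0, "y": 0, "z": 0, "ax": 0, "ay": 0, "az": 0}, {"fingers": 60, "x": 0, "y": 0, "z": 0, "ax": 0, "ay": 0, "az": 0}]}}

```text
t: 8.75
eef_pos: [0.462, -0.2095, 0.2653]
tool_rot: [-0.0, 0.928, -0.372, 0.0]
contact_force: [0.1, 0.3, 0.0]
gripper_width: 0.699
grasp_force: 0.0
```

```bash
python3 -c "
from h import *
c=cam('wrist','l3');print(yel(c));plan([])
s=[.495,-.2392,-.751]
x=np.array([np.cos(s[2]),np.sin(s[2])])
for th in (0,.2,.4,.6,.65,.7,.75,.8):
  r=[]
  for q,h in ((202,3),(156,9)):  # tab end underside-ish, lid top front edge
    X=-q*np.cos(th)+(h+6)*np.sin(th);Z=(h+6)*np.cos(th)+q*np.sin(th)
    r.append(proj(c,[.5542+X*x[0],-.2945+X*x[1],.088+Z]).round(0))
  print(th,r)
p=c['pixels'].astype(int);m=(p[...,0]>120)&(p[...,1]>90)&(p[...,2]<80)
v,u=np.nonzero(m);print(v.min(),v.max(),u[v>v.max()-20].min(),u[v>v.max()-20].max())
"
```

```text
(8.8, 4143, np.float64(272.0), np.float64(174.8))
t 8.8 at [ 0.462  -0.2095  0.2653] yaw -43.6 tilt 0.0 F [-0.1 -0.2 -0.2]
0 [array([ 337., 1346.]), array([ 339., 1613.])]
0.2 [array([ 363., 4301.]), array([  426., 11395.])]
0.4 [array([  302., -2556.]), array([  309., -1724.])]
0.6 [array([ 317., -802.]), array([ 319., -654.])]
0.65 [array([ 319., -656.]), array([ 320., -542.])]
0.7 [array([ 320., -544.]), array([ 320., -453.])]
0.75 [array([ 320., -454.]), array([ 321., -379.])]
0.8 [array([ 321., -381.]), array([ 322., -318.])]
26 323 9 54
```

```bash
python3 -c "
from h import *
c=cam('wrist','l4')
s=[.495,-.2392,-.751]
x=np.array([np.cos(s[2]),np.sin(s[2])])
for th in (0,.2,.4,.6,.65,.7,.75,.8):
  r=[]
  for q,h in ((.202,.015),(.156,.018)):
    X=-q*np.cos(th)+h*np.sin(th);Z=h*np.cos(th)+q*np.sin(th)
    r.append(proj(c,[.5542+X*x[0],-.2945+X*x[1],.088+Z]).round(0))
  print(th,r)
"
```

```text
0 [array([326., 249.]), array([326., 208.])]
0.2 [array([326., 263.]), array([326., 213.])]
0.4 [array([326., 270.]), array([326., 211.])]
0.6 [array([326., 268.]), array([326., 200.])]
0.65 [array([326., 266.]), array([326., 196.])]
0.7 [array([326., 262.]), array([325., 190.])]
0.75 [array([326., 257.]), array([325., 184.])]
0.8 [array([326., 250.]), array([325., 177.])]
```

View pics/l4.png

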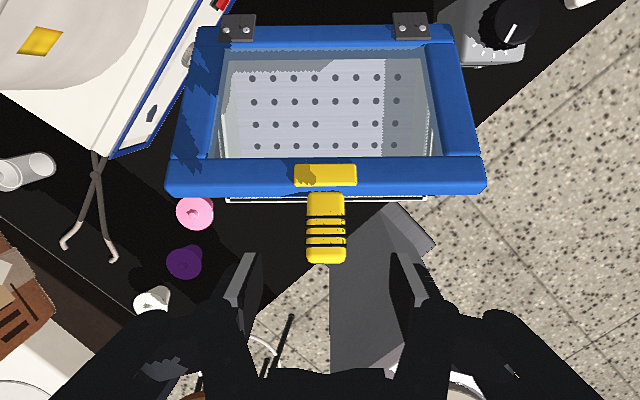

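The tab's end is at (326,262) and the lid's front edge at row 190. That puts the lid at about 0.70 rad, standing clear of the fingers, so the hinge holds and the dial stays as it is. Now I regrip and open fully.

Call:
{"fn": "jog_arm", "kwargs": {"rows": [{"fingers": 60, "x": -5, "y": 0, "z": 15, "ax": 0, "ay": 0, "az": 0}, {"fingers": 60, "x": -5, "y": 0, "z": 20, "ax": 0, "ay": 0, "az": 0}, {"fingers": 60, "x": 0, "y": 0, "z": 20, "ax": 0, "ay": 0, "az": 0}, {"fingers": 60, "x": 0, "y": 0, "z": 15, "ax": 0, "ay": 0, "az": 0}, {"fingers": 40, "x": 0, "y": 0, "z": 0, "ax": 0, "ay": 0, "az": 0}, {"fingers": 15, "x": 0, "y": 0, "z": 0, "ax": 0, "ay": 0, "az": 0}, {"fingers": 15, "x": 0, "y": 0, "z": 0, "ax": 0, "ay": 0, "az": 0}, {"fingers": 15, "x": 0, "y": 0, "z": 0, "ax": 0, "ay": 0, "az": 0}], "force": 40}}

```text
t: 9.65
eef_pos: [0.4553, -0.2028, 0.1962]
tool_rot: [-0.0, 0.928, -0.371, 0.001]
contact_force: [-1.6, -0.1, 0.9]
gripper_width: 0.274
grasp_force: 40.1
```

Call:
{"fn": "jog_arm", "kwargs": {"rows": [{"fingers": 15, "x": 0, "y": 0, "z": 0, "ax": 0, "ay": 0, "az": 0}, {"fingers": 15, "x": 0, "y": 0, "z": 0, "ax": 0, "ay": 0, "az": 0}, {"fingers": 15, "x": 0, "y": 0, "z": 0, "ax": 0, "ay": 0, "az": 0}, {"fingers": 15, "x": 0, "y": 0, "z": 0, "ax": 0, "ay": 0, "az": 0}, {"fingers": 15, "x": 9, "y": 0, "z": -9, "ax": 0, "ay": 0, "az": 0}, {"fingers": 15, "x": 9, "y": 0, "z": -8, "ax": 0, "ay": 0, "az": 0}, {"fingers": 15, "x": 10, "y": 0, "z": -8, "ax": 0, "ay": 0, "az": 0}, {"fingers": 15, "x": 10, "y": 0, "z": -7, "ax": 0, "ay": 0, "az": 0}]}}

```text
t: 10.45
eef_pos: [0.4832, -0.229, 0.2273]
tool_rot: [-0.0, 0.928, -0.371, -0.0]
contact_force: [6.0, 0.9, -14.4]
gripper_width: 0.277
grasp_force: 40.0
```

```bash
python3 -c "
from h import *
print(bot.get_obs()['gripper_width']);plan([]);arc(.7,.98,4);print();arc(.975,1.52,8)"
```

```text
0.2766737428272229
t 10.45 at [ 0.4832 -0.229   0.2273] yaw -43.6 tilt 0.04 F [  6.    0.9 -14.4]
x 9.1 z -9.1
x 9.7 z -8.5
x 10.3 z -7.8
x 10.8 z -7.0

x 10.9 z -6.2
x 11.3 z -5.4
x 11.7 z -4.6
x 12.0 z -3.8
x 12.2 z -3.0
x 12.4 z -2.2
x 12.5 z -1.3
x 12.5 z -0.5
```

Call:
{"fn": "jog_arm", "kwargs": {"rows": [{"fingers": 15, "x": 11, "y": 0, "z": -5, "ax": 0, "ay": 0, "az": 0}, {"fingers": 15, "x": 11, "y": 0, "z": -4, "ax": 0, "ay": 0, "az": 0}, {"fingers": 15, "x": 12, "y": 0, "z": -4, "ax": 0, "ay": 0, "az": 0}, {"fingers": 15, "x": 12, "y": 0, "z": -3, "ax": 0, "ay": 0, "az": 0}, {"fingers": 15, "x": 12, "y": 0, "z": -2, "ax": 0, "ay": 0, "az": 0}, {"fingers": 15, "x": 12, "y": 0, "z": -2, "ax": 0, "ay": 0, "az": 0}, {"fingers": 15, "x": 12, "y": 0, "z": -1, "ax": 0, "ay": 0, "az": 0}, {"fingers": 15, "x": 12, "y": 0, "z": 0, "ax": 0, "ay": 0, "az": 0}]}}

```text
t: 11.25
eef_pos: [0.5495, -0.2907, 0.2508]
tool_rot: [-0.002, 0.929, -0.371, -0.003]
contact_force: [-31.0, 29.0, 32.9]
gripper_width: 0.272
grasp_force: 45.3
```

```bash
python3 -c "
from h import *
plan([])
x=np.array([np.cos(-.751),np.sin(-.751)])
for th in(1.2,1.3,1.4,1.45,1.5): print(th, np.array([.5542,-.2945])+x*(-.184*np.cos(th)+.009*np.sin(th)), .088+.009*np.cos(th)+.184*np.sin(th)-.019)"
```

```text
t 11.25 at [ 0.5495 -0.2907  0.2508] yaw -43.5 tilt 0.44 F [-31.   29.   32.9]
1.2 [ 0.51159292 -0.25472773] 0.2437564116082597
1.3 [ 0.52455931 -0.26683142] 0.2487021955743848
1.4 [ 0.53782186 -0.27921156] 0.2518524546039788
1.45 [ 0.54452286 -0.28546672] 0.25274371527522255
1.5 [ 0.55124806 -0.29174446] 0.2531757123501553
```

Call:
{"fn": "jog_arm", "kwargs": {"rows": [{"fingers": 15, "x": -4, "y": 0, "z": 0, "ax": 0, "ay": 0, "az": 0}, {"fingers": 15, "x": 0, "y": 0, "z": 0, "ax": 0, "ay": 0, "az": 0}, {"fingers": 60, "x": 0, "y": 0, "z": 0, "ax": 0, "ay": 0, "az": 0}, {"fingers": 60, "x": 0, "y": 0, "z": 0, "ax": 0, "ay": 0, "az": 0}, {"fingers": 60, "x": 0, "y": 0, "z": 0, "ax": 0, "ay": 0, "az": 0}, {"fingers": 60, "x": 0, "y": 0, "z": -15, "ax": 0, "ay": 0, "az": 0}, {"fingers": 60, "x": 0, "y": 0, "z": -25, "ax": 0, "ay": 0, "az": 0}, {"fingers": 60, "x": 0, "y": 0, "z": -30, "ax": 0, "ay": 0, "az": 0}]}}

```text
t: 12.05
eef_pos: [0.5469, -0.2911, 0.3193]
tool_rot: [0.0, 0.928, -0.372, -0.001]
contact_force: [0.3, -0.2, 0.2]
gripper_width: 0.704
grasp_force: 0.0
```

```bash
python3 -c "
from h import *
print(np.round(bot.get_obs()['q'],2));c=cam('wrist','o1')
plan([((.54,-.20,.30),5),((.50,.05,.2),11,46.4),((.4825,.0975,.12),6)])"
```

```text
[ 0.36  0.32  0.04  1.59 -0.01  1.24 -1.93]
t 12.1 at [ 0.5493 -0.2922  0.3259] yaw -43.7 tilt 0.47 F [ 1.3 -1.5  4.4]
x -14.1 y -12.1 z 5.2 az -0.00 *5
x -18.3 y -13.9 z 9.1 az -8.19 *1
x -16.1 y -16.4 z 9.1 az -8.19 *1
x -13.6 y -18.5 z 9.1 az -8.19 *1
x -10.9 y -20.3 z 9.1 az -8.19 *1
x -7.9 y -21.6 z 9.1 az -8.19 *1
x -4.7 y -22.5 z 9.1 az -8.19 *1
x -1.5 y -23.0 z 9.1 az -8.19 *1
x 1.8 y -22.9 z 9.1 az -8.19 *1
x 5.1 y -22.4 z 9.1 az -8.19 *1
x 8.2 y -21.5 z 9.1 az -8.19 *1
x 11.2 y -20.1 z 9.1 az -8.19 *1
x 3.7 y -7.6 z 13.3 az -0.00 *6
```

Call:
{"fn": "jog_arm", "kwargs": {"rows": [{"fingers": 70, "x": -14, "y": -12, "z": 4, "ax": 0, "ay": 0, "az": 0}, {"fingers": 70, "x": -14, "y": -12, "z": 4, "ax": 0, "ay": 0, "az": 0}, {"fingers": 70, "x": -14, "y": -12, "z": 4, "ax": 0, "ay": 0, "az": 0}, {"fingers": 70, "x": -14, "y": -12, "z": 4, "ax": 0, "ay": 0, "az": 0}, {"fingers": 70, "x": -14, "y": -12, "z": 4, "ax": 0, "ay": 0, "az": 0}, {"fingers": 70, "x": -18, "y": -14, "z": 9, "ax": 0, "ay": 0, "az": -8.2}, {"fingers": 70, "x": -16, "y": -16, "z": 9, "ax": 0, "ay": 0, "az": -8.2}, {"fingers": 70, "x": -14, "y": -19, "z": 9, "ax": 0, "ay": 0, "az": -8.2}]}}

```text
t: 12.9
eef_pos: [0.5264, -0.1292, 0.2707]
tool_rot: [0.0, 0.987, -0.162, -0.0]
contact_force: [-0.0, 0.5, -0.1]
gripper_width: 0.819
grasp_force: 0.0
```

Call:
{"fn": "jog_arm", "kwargs": {"rows": [{"fingers": 70, "x": -11, "y": -20, "z": 9, "ax": 0, "ay": 0, "az": -8.2}, {"fingers": 70, "x": -8, "y": -22, "z": 9, "ax": 0, "ay": 0, "az": -8.2}, {"fingers": 70, "x": -5, "y": -22, "z": 9, "ax": 0, "ay": 0, "az": -8.2}, {"fingers": 70, "x": -2, "y": -23, "z": 9, "ax": 0, "ay": 0, "az": -8.2}, {"fingers": 70, "x": 2, "y": -23, "z": 9, "ax": 0, "ay": 0, "az": -8.2}, {"fingers": 70, "x": 5, "y": -22, "z": 9, "ax": 0, "ay": 0, "az": -8.2}, {"fingers": 70, "x": 8, "y": -22, "z": 9, "ax": 0, "ay": 0, "az": -8.2}, {"fingers": 70, "x": 11, "y": -20, "z": 9, "ax": 0, "ay": 0, "az": -8.2}]}}

```text
t: 13.7
eef_pos: [0.4951, 0.0517, 0.1988]
tool_rot: [-0.0, 0.917, 0.399, -0.0]
contact_force: [0.2, 0.1, -0.1]
gripper_width: 0.821
grasp_force: 0.0
```

```bash
python3 -c "
from h import *
c=cam('wrist','c1');t=cam('top')
cv2.imwrite('pics/c2.png',cv2.cvtColor(np.hstack([c['pixels'][::2,::2],cv2.resize(t['pixels'][170:270,200:360],(320,200))]),cv2.COLOR_RGB2BGR))
plan([((.4825,.0975,.12),6)])
p=c['pixels'].astype(int);m=((p.min(2)>170)&(p.max(2)-p.min(2)<30)).astype(np.uint8)
n,l,s,ce=cv2.connectedComponentsWithStats(m)
for i in range(1,n):
  if s[i,4]>200: print(s[i],ce[i].round(1),ray(c,*ce[i],.034).round(4))
print(proj(c,(.4825,.0975,.034)))"
```

```text
t 13.8 at [0.4941 0.0541 0.1981] yaw 47.1 tilt 0.18 F [-0.2 -0.8 -0.9]
x 4.0 y -6.3 z 13.0 az -0.00 *6
[  26    0   97  127 3832] [68.2 34.9] [0.4208 0.2898 0.034 ]
[ 472    0   67   35 1726] [501.6  14.3] [0.6964 0.0542 0.034 ]
[360  14  36  35 215] [378.2  27.6] [0.6153 0.1161 0.034 ]
[ 544   99   96  182 8654] [606.9 192.1] [ 0.6855 -0.1465  0.034 ]
[ 259  129   47   47 1593] [280.7 151.3] [0.4812 0.0985 0.034 ]
[516 188 124 103 981] [577.8 238.3] [ 0.6398 -0.1717  0.034 ]
[   0  296   98  104 5485] [ 43.6 349.2] [0.1144 0.1235 0.034 ]
[ 475  312  139   65 3050] [570.8 331.8] [ 0.575  -0.2713  0.034 ]
[464 379  33  18 388] [478.1 388.1] [ 0.4499 -0.2694  0.034 ]
[282.39747775 151.17165834]
```

View pics/c2.png

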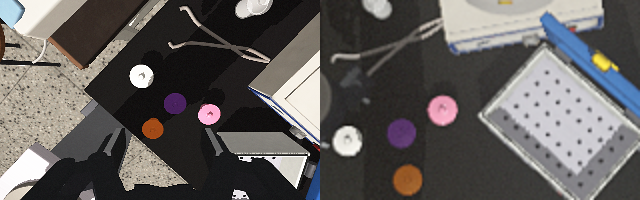

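The white covered crucible is at (280,151) full size in the wrist view, i.e. (0.481, 0.0985), which agrees with the earlier fix. The top view shows the lid fully open.

Call:
{"fn": "jog_arm", "kwargs": {"rows": [{"fingers": 70, "x": 4, "y": -7, "z": 15, "ax": 0, "ay": 0, "az": 0}, {"fingers": 70, "x": 4, "y": -7, "z": 15, "ax": 0, "ay": 0, "az": 0}, {"fingers": 70, "x": 4, "y": -7, "z": 15, "ax": 0, "ay": 0, "az": 0}, {"fingers": 70, "x": 4, "y": -6, "z": 15, "ax": 0, "ay": 0, "az": 0}, {"fingers": 70, "x": 4, "y": -6, "z": 15, "ax": 0, "ay": 0, "az": 0}, {"fingers": 70, "x": 4, "y": -6, "z": 15, "ax": 0, "ay": 0, "az": 0}, {"fingers": 70, "x": 0, "y": 0, "z": 15, "ax": 0, "ay": 0, "az": 0}, {"fingers": 70, "x": 0, "y": 0, "z": 0, "ax": 0, "ay": 0, "az": 0}], "force": 20}}

```text
t: 14.6
eef_pos: [0.4828, 0.0938, 0.0928]
tool_rot: [-0.0, 0.919, 0.395, -0.002]
contact_force: [0.0, -0.7, 0.3]
gripper_width: 0.818
grasp_force: 0.0
```

```bash
python3 -c "
from h import *
plan([((.4812,.0985,.011),5)])"
```

```text
t 14.6 at [0.4828 0.0938 0.0928] yaw 46.5 tilt 0.23 F [ 0.  -0.7  0.3]
x 0.5 y -0.9 z 16.4 az -0.00 *5
```

Call:
{"fn": "jog_arm", "kwargs": {"rows": [{"fingers": 70, "x": 1, "y": -2, "z": 15, "ax": 0, "ay": 0, "az": 0}, {"fingers": 70, "x": 1, "y": -2, "z": 20, "ax": 0, "ay": 0, "az": 0}, {"fingers": 70, "x": 0, "y": 0, "z": 20, "ax": 0, "ay": 0, "az": 0}, {"fingers": 70, "x": 0, "y": 0, "z": 16, "ax": 0, "ay": 0, "az": 0}, {"fingers": 70, "x": 0, "y": 0, "z": 10, "ax": 0, "ay": 0, "az": 0}, {"fingers": 70, "x": 0, "y": 0, "z": 0, "ax": 0, "ay": 0, "az": 0}, {"fingers": 55, "x": 0, "y": 0, "z": 0, "ax": 0, "ay": 0, "az": 0}, {"fingers": 50, "x": 0, "y": 0, "z": 0, "ax": 0, "ay": 0, "az": 0}], "force": 20}}

```text
t: 15.4
eef_pos: [0.4837, 0.0987, 0.0142]
tool_rot: [0.0, 0.919, 0.395, 0.001]
contact_force: [0.2, 0.3, -0.8]
gripper_width: 0.585
grasp_force: 0.0
```

Call:
{"fn": "jog_arm", "kwargs": {"rows": [{"fingers": 46, "x": 0, "y": 0, "z": 0, "ax": 0, "ay": 0, "az": 0}, {"fingers": 42, "x": 0, "y": 0, "z": 0, "ax": 0, "ay": 0, "az": 0}, {"fingers": 38, "x": 0, "y": 0, "z": 0, "ax": 0, "ay": 0, "az": 0}, {"fingers": 35, "x": 0, "y": 0, "z": 0, "ax": 0, "ay": 0, "az": 0}, {"fingers": 35, "x": 0, "y": 0, "z": 0, "ax": 0, "ay": 0, "az": 0}, {"fingers": 35, "x": 0, "y": 0, "z": 0, "ax": 0, "ay": 0, "az": 0}, {"fingers": 35, "x": 0, "y": 0, "z": 0, "ax": 0, "ay": 0, "az": 0}, {"fingers": 35, "x": 0, "y": 0, "z": 0, "ax": 0, "ay": 0, "az": 0}]}}

```text
t: 16.2
eef_pos: [0.4836, 0.0987, 0.0141]
tool_rot: [0.0, 0.919, 0.395, 0.001]
contact_force: [-1.2, 0.8, 6.4]
gripper_width: 0.465
grasp_force: 19.4
```

```bash
python3 -c "
from h import *
print(bot.get_obs()['gripper_width'],bot.get_obs()['grasp_force']);plan([])
c=cam('wrist','g1')"
```

```text
0.46520799280376446 19.39676283753215
t 16.2 at [0.4836 0.0987 0.0141] yaw 46.6 tilt 0.07 F [-1.2  0.8  6.4]
```

Call:
{"fn": "jog_arm", "kwargs": {"rows": [{"fingers": 35, "x": 0, "y": 0, "z": -5, "ax": 0, "ay": 0, "az": 0}, {"fingers": 35, "x": 0, "y": 0, "z": -10, "ax": 0, "ay": 0, "az": 0}, {"fingers": 35, "x": 0, "y": 0, "z": -20, "ax": 0, "ay": 0, "az": 0}, {"fingers": 35, "x": 0, "y": 0, "z": -25, "ax": 0, "ay": 0, "az": 0}, {"fingers": 35, "x": 0, "y": 0, "z": -25, "ax": 0, "ay": 0, "az": 0}, {"fingers": 35, "x": 0, "y": 0, "z": -25, "ax": 0, "ay": 0, "az": 0}, {"fingers": 35, "x": 0, "y": 0, "z": -20, "ax": 0, "ay": 0, "az": 0}, {"fingers": 35, "x": 0, "y": 0, "z": -20, "ax": 0, "ay": 0, "az": 0}], "force": 25}}

```text
t: 17.05
eef_pos: [0.4828, 0.0986, 0.1651]
tool_rot: [0.0, 0.918, 0.395, 0.0]
contact_force: [0.3, -0.4, -1.1]
gripper_width: 0.462
grasp_force: 25.3
```

```bash
python3 -c "
from h import *
print(bot.get_obs()['gripper_width'],bot.get_obs()['grasp_force']);plan([((.4877,-.2324,.164),14)])
c=cam('wrist','g2');s=cam('side')
u,v=proj(s,(.4836,.0987,.16)).astype(int)
cv2.imwrite('pics/g3.png',cv2.cvtColor(np.hstack([c['pixels'][150:400,200:500],cv2.resize(s['pixels'][v-60:v+65,u-75:u+75],(300,250))]),cv2.COLOR_RGB2BGR))
"
```

```text
0.4623857784302081 25.289785489439964
t 17.05 at [0.4828 0.0986 0.1651] yaw 46.6 tilt 0.04 F [ 0.3 -0.4 -1.1]
x -16.9 y 16.5 z 0.1 az -0.00 *14
```

View pics/g3.png

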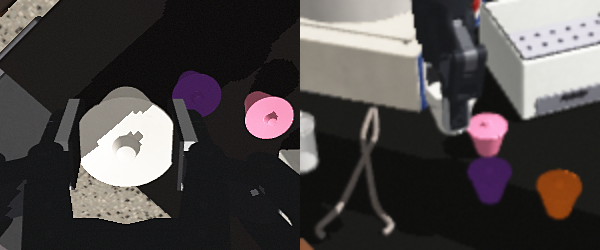

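The wrist crop shows the white crucible held between the pads with its cover on, and the side crop shows its foot just below the fingertips. Next I carry it over the box.

Call:
{"fn": "jog_arm", "kwargs": {"rows": [{"fingers": 35, "x": -10, "y": 10, "z": 0, "ax": 0, "ay": 0, "az": 0}, {"fingers": 35, "x": -15, "y": 15, "z": 0, "ax": 0, "ay": 0, "az": 0}, {"fingers": 35, "x": -18, "y": 17.5, "z": 0, "ax": 0, "ay": 0, "az": 0}, {"fingers": 35, "x": -18, "y": 17.5, "z": 0, "ax": 0, "ay": 0, "az": 0}, {"fingers": 35, "x": -18, "y": 17.5, "z": 0, "ax": 0, "ay": 0, "az": 0}, {"fingers": 35, "x": -18, "y": 17.5, "z": 0, "ax": 0, "ay": 0, "az": 0}, {"fingers": 35, "x": -18, "y": 17.5, "z": 0, "ax": 0, "ay": 0, "az": 0}, {"fingers": 35, "x": -18, "y": 17.5, "z": 0, "ax": 0, "ay": 0, "az": 0}]}}

```text
t: 17.95
eef_pos: [0.4853, -0.0883, 0.1629]
tool_rot: [-0.0, 0.918, 0.395, -0.0]
contact_force: [-0.1, -0.1, -0.7]
gripper_width: 0.463
grasp_force: 25.3
```

Call:
{"fn": "jog_arm", "kwargs": {"rows": [{"fingers": 35, "x": -18, "y": 17.5, "z": 0, "ax": 0, "ay": 0, "az": 0}, {"fingers": 35, "x": -18, "y": 17.5, "z": 0, "ax": 0, "ay": 0, "az": 0}, {"fingers": 35, "x": -18, "y": 17.5, "z": 0, "ax": 0, "ay": 0, "az": 0}, {"fingers": 35, "x": -18, "y": 17.5, "z": 0, "ax": 0, "ay": 0, "az": 0}, {"fingers": 35, "x": -15, "y": 15, "z": 0, "ax": 0, "ay": 0, "az": 0}, {"fingers": 35, "x": -10, "y": 10, "z": 0, "ax": 0, "ay": 0, "az": 0}, {"fingers": 35, "x": -6, "y": 6, "z": 0, "ax": 0, "ay": 0, "az": 0}, {"fingers": 35, "x": 0, "y": 0, "z": 0, "ax": 0, "ay": 0, "az": 0}]}}

```text
t: 18.75
eef_pos: [0.4883, -0.2322, 0.163]
tool_rot: [-0.0, 0.919, 0.395, -0.0]
contact_force: [0.2, -0.1, 0.3]
gripper_width: 0.461
grasp_force: 25.3
```

```bash
python3 -c "
from h import *
print(bot.get_obs()['gripper_width'],bot.get_obs()['grasp_force']);plan([((.4877,-.2324,.06),7)])"
```

```text
0.4609388203700782 25.290359273931244
t 18.75 at [ 0.4883 -0.2322  0.163 ] yaw 46.5 tilt 0.03 F [ 0.2 -0.1  0.3]
x -0.1 y -0.0 z 14.7 az -0.00 *7
```

Call:
{"fn": "jog_arm", "kwargs": {"rows": [{"fingers": 35, "x": 0, "y": 0, "z": 12, "ax": 0, "ay": 0, "az": 0}, {"fingers": 35, "x": 0, "y": 0, "z": 18, "ax": 0, "ay": 0, "az": 0}, {"fingers": 35, "x": 0, "y": 0, "z": 18, "ax": 0, "ay": 0, "az": 0}, {"fingers": 35, "x": 0, "y": 0, "z": 18, "ax": 0, "ay": 0, "az": 0}, {"fingers": 35, "x": 0, "y": 0, "z": 18, "ax": 0, "ay": 0, "az": 0}, {"fingers": 35, "x": 0, "y": 0, "z": 14, "ax": 0, "ay": 0, "az": 0}, {"fingers": 35, "x": 0, "y": 0, "z": 5, "ax": 0, "ay": 0, "az": 0}, {"fingers": 35, "x": 0, "y": 0, "z": 3, "ax": 0, "ay": 0, "az": 0}]}}

```text
t: 19.55
eef_pos: [0.4885, -0.2309, 0.0567]
tool_rot: [-0.0, 0.918, 0.396, -0.0]
contact_force: [-0.1, 0.5, -0.3]
gripper_width: 0.46
grasp_force: 25.3
```

Call:
{"fn": "jog_arm", "kwargs": {"rows": [{"fingers": 35, "x": 0, "y": 0, "z": 2, "ax": 0, "ay": 0, "az": 0}, {"fingers": 35, "x": 0, "y": 0, "z": 2, "ax": 0, "ay": 0, "az": 0}, {"fingers": 35, "x": 0, "y": 0, "z": 2, "ax": 0, "ay": 0, "az": 0}, {"fingers": 35, "x": 0, "y": 0, "z": 1, "ax": 0, "ay": 0, "az": 0}, {"fingers": 35, "x": 0, "y": 0, "z": 0, "ax": 0, "ay": 0, "az": 0}, {"fingers": 35, "x": 0, "y": 0, "z": 0, "ax": 0, "ay": 0, "az": 0}, {"fingers": 35, "x": 0, "y": 0, "z": 0, "ax": 0, "ay": 0, "az": 0}, {"fingers": 35, "x": 0, "y": 0, "z": 0, "ax": 0, "ay": 0, "az": 0}]}}

```text
t: 20.35
eef_pos: [0.4886, -0.2317, 0.0504]
tool_rot: [0.0, 0.919, 0.395, 0.0]
contact_force: [0.6, -0.1, 0.0]
gripper_width: 0.458
grasp_force: 25.3
```

Call:
{"fn": "jog_arm", "kwargs": {"rows": [{"fingers": 35, "x": 0, "y": 0, "z": 1, "ax": 0, "ay": 0, "az": 0}, {"fingers": 35, "x": 0, "y": 0, "z": 1, "ax": 0, "ay": 0, "az": 0}, {"fingers": 35, "x": 0, "y": 0, "z": 0, "ax": 0, "ay": 0, "az": 0}, {"fingers": 35, "x": 0, "y": 0, "z": 0, "ax": 0, "ay": 0, "az": 0}, {"fingers": 35, "x": 0, "y": 0, "z": 0, "ax": 0, "ay": 0, "az": 0}, {"fingers": 35, "x": 0, "y": 0, "z": 0, "ax": 0, "ay": 0, "az": 0}, {"fingers": 35, "x": 0, "y": 0, "z": 0, "ax": 0, "ay": 0, "az": 0}, {"fingers": 35, "x": 0, "y": 0, "z": 0, "ax": 0, "ay": 0, "az": 0}]}}

```text
t: 21.15
eef_pos: [0.4889, -0.2316, 0.0491]
tool_rot: [0.0, 0.919, 0.395, 0.0]
contact_force: [-2.0, 0.6, 9.0]
gripper_width: 0.457
grasp_force: 25.7
```

Call:
{"fn": "jog_arm", "kwargs": {"rows": [{"fingers": 42, "x": 0, "y": 0, "z": 0, "ax": 0, "ay": 0, "az": 0}, {"fingers": 48, "x": 0, "y": 0, "z": 0, "ax": 0, "ay": 0, "az": 0}, {"fingers": 55, "x": 0, "y": 0, "z": 0, "ax": 0, "ay": 0, "az": 0}, {"fingers": 62, "x": 0, "y": 0, "z": 0, "ax": 0, "ay": 0, "az": 0}, {"fingers": 66, "x": 0, "y": 0, "z": 0, "ax": 0, "ay": 0, "az": 0}, {"fingers": 66, "x": 0, "y": 0, "z": 0, "ax": 0, "ay": 0, "az": 0}, {"fingers": 66, "x": 0, "y": 0, "z": 0, "ax": 0, "ay": 0, "az": 0}, {"fingers": 66, "x": 0, "y": 0, "z": 0, "ax": 0, "ay": 0, "az": 0}]}}

```text
t: 21.95
eef_pos: [0.4886, -0.2316, 0.0483]
tool_rot: [-0.0, 0.918, 0.395, -0.0]
contact_force: [-0.1, -0.7, -0.0]
gripper_width: 0.772
grasp_force: 0.0
```

Call:
{"fn": "jog_arm", "kwargs": {"rows": [{"fingers": 66, "x": 0, "y": 0, "z": -8, "ax": 0, "ay": 0, "az": 0}, {"fingers": 66, "x": 0, "y": 0, "z": -20, "ax": 0, "ay": 0, "az": 0}, {"fingers": 66, "x": 0, "y": 0, "z": -30, "ax": 0, "ay": 0, "az": 0}, {"fingers": 66, "x": 0, "y": 0, "z": -30, "ax": 0, "ay": 0, "az": 0}, {"fingers": 66, "x": 0, "y": 0, "z": -30, "ax": 0, "ay": 0, "az": 0}, {"fingers": 66, "x": 0, "y": 0, "z": -20, "ax": 0, "ay": 0, "az": 0}, {"fingers": 66, "x": 0, "y": 0, "z": 0, "ax": 0, "ay": 0, "az": 0}, {"fingers": 66, "x": 0, "y": 0, "z": 0, "ax": 0, "ay": 0, "az": 0}]}}

```text
t: 22.75
eef_pos: [0.4886, -0.2317, 0.1867]
tool_rot: [0.0, 0.919, 0.395, 0.0]
contact_force: [0.4, 0.2, -0.3]
gripper_width: 0.775
grasp_force: 0.0
```

```bash
python3 -c "
from h import *
c=cam('wrist','p1');plan([((.45,-.20,.30),4),((.5475,-.288,.32),12,-43.6)])
p=c['pixels'].astype(int);m=((p.min(2)>225)).astype(np.uint8)
n,l,s,ce=cv2.connectedComponentsWithStats(m)
for i in range(1,n):
  if s[i,4]>300: print(s[i],ce[i].round(1),ray(c,*ce[i],.069).round(4))
a,b=proj(c,(.488,-.232,.069)),proj(c,(.488,-.232,.035));print(a,b, p[int(a[1])-40:int(a[1])+41:10,int(a[0])-40:int(a[0])+41:10].min(2))
t=cam('top');print(yel(t));
y=t['pixels'].astype(int);mm=(y[...,0]>150)&(y[...,1]>120)&(y[...,2]<70);v,u=np.nonzero(mm);k=(v>180)&(v<260)&(u>280)&(u<400);print(u[k].mean(),v[k].mean(),proj(t,(.5475,-.288,.28)))
"
```

```text
t 22.8 at [ 0.488  -0.2315  0.1858] yaw 46.6 tilt 0.05 F [ 0.2 -0.5 -0.9]
x -0.8 y -12.3 z -28.5 az -0.00 *4
x 0.3 y 10.9 z -1.7 az 7.52 *1
x 1.7 y 10.8 z -1.7 az 7.52 *1
x 3.1 y 10.5 z -1.7 az 7.52 *1
x 4.4 y 10.0 z -1.7 az 7.52 *1
x 5.7 y 9.3 z -1.7 az 7.52 *1
x 6.9 y 8.5 z -1.7 az 7.52 *1
x 7.9 y 7.5 z -1.7 az 7.52 *1
x 8.8 y 6.4 z -1.7 az 7.52 *1
x 9.6 y 5.2 z -1.7 az 7.52 *1
x 10.2 y 3.9 z -1.7 az 7.52 *1
x 10.6 y 2.6 z -1.7 az 7.52 *1
x 10.9 y 1.1 z -1.7 az 7.52 *1
[ 458    0   68   41 1289] [492.6  18. ] [ 0.6622 -0.2192  0.069 ]
[ 499    0  133   32 1897] [550.7  10.4] [ 0.6944 -0.2431  0.069 ]
[229  56  20 198 484] [237.9 149.4] [ 0.4624 -0.1584  0.069 ]
[241  63 117   6 537] [300.2  65.2] [ 0.542  -0.1482  0.069 ]
[  285    62   153   200 18498] [353.6 153.6] [ 0.5269 -0.2239  0.069 ]
[   0  265   77  132 5172] [ 25.4 326.7] [ 0.1873 -0.133   0.069 ]
[325.14192828 192.61708702] [325.16864081 181.40585291] [[125 240 241 240 123 126 120 124 124]
 [125 239 242 241 124 123 120 123 121]
 [  1 240 112 253 250 253 121 122 112]
 [114 241 252 251 250 247 249 241 238]
 [  9 242 254 253 139 255 249 243 242]
 [114 242 255 254 244 252 250 237 236]
 [ 87 244 246 254 253 252 245 236 235]
 [114 243 244 240 240 238 238 234 232]
 [120 252 244 241 238 255 238 235 233]]
(22.85, 112, np.float64(262.4), np.float64(247.4))
344.0 202.05555555555554 [339.33706739 201.41496098]
```

Call:
{"fn": "jog_arm", "kwargs": {"rows": [{"fingers": 60, "x": -1, "y": -12, "z": -28, "ax": 0, "ay": 0, "az": 0}, {"fingers": 60, "x": -1, "y": -12, "z": -28, "ax": 0, "ay": 0, "az": 0}, {"fingers": 60, "x": -1, "y": -12, "z": -29, "ax": 0, "ay": 0, "az": 0}, {"fingers": 60, "x": -1, "y": -12, "z": -29, "ax": 0, "ay": 0, "az": 0}, {"fingers": 60, "x": 0, "y": 11, "z": -3, "ax": 0, "ay": 0, "az": 7.5}, {"fingers": 60, "x": 2, "y": 11, "z": -3, "ax": 0, "ay": 0, "az": 7.5}, {"fingers": 60, "x": 3, "y": 10.5, "z": -3, "ax": 0, "ay": 0, "az": 7.5}, {"fingers": 60, "x": 4, "y": 10, "z": -3, "ax": 0, "ay": 0, "az": 7.5}]}}

```text
t: 23.65
eef_pos: [0.483, -0.2313, 0.311]
tool_rot: [-0.001, 0.99, 0.142, -0.001]
contact_force: [-0.7, -0.2, -1.2]
gripper_width: 0.701
grasp_force: 0.0
```

Call:
{"fn": "jog_arm", "kwargs": {"rows": [{"fingers": 60, "x": 6, "y": 9, "z": -3, "ax": 0, "ay": 0, "az": 7.5}, {"fingers": 60, "x": 7, "y": 8.5, "z": -3, "ax": 0, "ay": 0, "az": 7.5}, {"fingers": 60, "x": 8, "y": 7.5, "z": -3, "ax": 0, "ay": 0, "az": 7.5}, {"fingers": 60, "x": 9, "y": 6.5, "z": -3, "ax": 0, "ay": 0, "az": 7.5}, {"fingers": 60, "x": 9.5, "y": 5, "z": 0, "ax": 0, "ay": 0, "az": 7.5}, {"fingers": 60, "x": 10, "y": 4, "z": 0, "ax": 0, "ay": 0, "az": 7.5}, {"fingers": 60, "x": 10.5, "y": 2.5, "z": 0, "ax": 0, "ay": 0, "az": 7.5}, {"fingers": 60, "x": 11, "y": 1, "z": 0, "ax": 0, "ay": 0, "az": 7.5}]}}

```text
t: 24.45
eef_pos: [0.5485, -0.2889, 0.3225]
tool_rot: [0.0, 0.928, -0.372, -0.002]
contact_force: [0.2, -0.1, 0.4]
gripper_width: 0.705
grasp_force: 0.0
```

```bash
python3 -c "
from h import *
c=cam('wrist','q1');plan([((.548,-.289,.25),6,-43.3)])
p=c['pixels'].astype(int);m=((p[...,0]>120)&(p[...,1]>90)&(p[...,2]<80)&(p[...,0]-p[...,2]>100)).astype(np.uint8)
n,l,s,ce=cv2.connectedComponentsWithStats(m)
for i in range(1,n):
  if s[i,4]>80: print(s[i],ce[i].round(1),ray(c,*ce[i],.285).round(4))
"
```

```text
t 24.5 at [ 0.5494 -0.29    0.3223] yaw -44.1 tilt 0.13 F [ 0.6 -0.9  0.4]
x -0.3 y 0.0 z 12.0 az -0.13 *1
x -0.3 y 0.0 z 12.0 az -0.13 *1
x -0.3 y 0.0 z 12.0 az -0.13 *1
x -0.3 y 0.0 z 12.0 az -0.13 *1
x -0.3 y 0.0 z 12.0 az -0.13 *1
x -0.3 y 0.0 z 12.0 az -0.13 *1
[298 179  57  11 534] [324.2 183.6] [ 0.5709 -0.3082  0.285 ]
[310 197  34   8 227] [326.3 200.1] [ 0.5629 -0.3022  0.285 ]
[307 218  41  22 540] [324.4 226.6] [ 0.5517 -0.2899  0.285 ]
```

Call:
{"fn": "jog_arm", "kwargs": {"rows": [{"fingers": 60, "x": 0, "y": 0, "z": 15, "ax": 0, "ay": 0, "az": 0}, {"fingers": 60, "x": 0, "y": 0, "z": 20, "ax": 0, "ay": 0, "az": 0}, {"fingers": 60, "x": 0, "y": 0, "z": 20, "ax": 0, "ay": 0, "az": 0}, {"fingers": 60, "x": 0, "y": 0, "z": 15, "ax": 0, "ay": 0, "az": 0}, {"fingers": 40, "x": 0, "y": 0, "z": 0, "ax": 0, "ay": 0, "az": 0}, {"fingers": 15, "x": 0, "y": 0, "z": 0, "ax": 0, "ay": 0, "az": 0}, {"fingers": 15, "x": 0, "y": 0, "z": 0, "ax": 0, "ay": 0, "az": 0}, {"fingers": 15, "x": 0, "y": 0, "z": 0, "ax": 0, "ay": 0, "az": 0}], "force": 35}}

```text
t: 25.3
eef_pos: [0.5484, -0.2896, 0.2551]
tool_rot: [0.0, 0.929, -0.37, 0.0]
contact_force: [-1.6, -2.3, -0.3]
gripper_width: 0.273
grasp_force: 36.0
```

```bash
python3 -c "
from h import *
print(bot.get_obs()['gripper_width'],bot.get_obs()['grasp_force']);plan([]);arc(1.48,.12,24)"
```

```text
0.273044528426248 35.9682297706604
t 25.3 at [ 0.5484 -0.2896  0.2551] yaw -43.4 tilt 0.05 F [-1.6 -2.3 -0.3]
x -10.4 z 0.7
x -10.4 z 1.3
x -10.3 z 1.9
x -10.1 z 2.5
x -10.0 z 3.1
x -9.8 z 3.6
x -9.6 z 4.2
x -9.3 z 4.7
x -9.0 z 5.2
x -8.7 z 5.7
x -8.4 z 6.2
x -8.0 z 6.7
x -7.6 z 7.1
x -7.2 z 7.5
x -6.8 z 7.9
x -6.3 z 8.3
x -5.8 z 8.7
x -5.3 z 9.0
x -4.8 z 9.3
x -4.3 z 9.5
x -3.7 z 9.7
x -3.2 z 9.9
x -2.6 z 10.1
x -2.0 z 10.2
```

Call:
{"fn": "jog_arm", "kwargs": {"rows": [{"fingers": 15, "x": -10.5, "y": 0, "z": 1, "ax": 0, "ay": 0, "az": 0}, {"fingers": 15, "x": -10.5, "y": 0, "z": 1.5, "ax": 0, "ay": 0, "az": 0}, {"fingers": 15, "x": -10, "y": 0, "z": 2, "ax": 0, "ay": 0, "az": 0}, {"fingers": 15, "x": -10, "y": 0, "z": 2.5, "ax": 0, "ay": 0, "az": 0}, {"fingers": 15, "x": -10, "y": 0, "z": 3, "ax": 0, "ay": 0, "az": 0}, {"fingers": 15, "x": -10, "y": 0, "z": 3.5, "ax": 0, "ay": 0, "az": 0}, {"fingers": 15, "x": -9.5, "y": 0, "z": 4, "ax": 0, "ay": 0, "az": 0}, {"fingers": 15, "x": -9.5, "y": 0, "z": 4.5, "ax": 0, "ay": 0, "az": 0}]}}

```text
t: 26.1
eef_pos: [0.4901, -0.2352, 0.2338]
tool_rot: [0.001, 0.929, -0.37, 0.002]
contact_force: [-4.5, -4.3, 3.7]
gripper_width: 0.279
grasp_force: 38.0
```

Call:
{"fn": "jog_arm", "kwargs": {"rows": [{"fingers": 15, "x": -9, "y": 0, "z": 5, "ax": 0, "ay": 0, "az": 0}, {"fingers": 15, "x": -8.5, "y": 0, "z": 5.5, "ax": 0, "ay": 0, "az": 0}, {"fingers": 15, "x": -8.5, "y": 0, "z": 6, "ax": 0, "ay": 0, "az": 0}, {"fingers": 15, "x": -8, "y": 0, "z": 6.5, "ax": 0, "ay": 0, "az": 0}, {"fingers": 15, "x": -7.5, "y": 0, "z": 7, "ax": 0, "ay": 0, "az": 0}, {"fingers": 15, "x": -7, "y": 0, "z": 7.5, "ax": 0, "ay": 0, "az": 0}, {"fingers": 15, "x": -7, "y": 0, "z": 8, "ax": 0, "ay": 0, "az": 0}, {"fingers": 15, "x": -6.5, "y": 0, "z": 8.5, "ax": 0, "ay": 0, "az": 0}]}}

```text
t: 26.9
eef_pos: [0.4433, -0.1916, 0.1785]
tool_rot: [0.001, 0.929, -0.37, -0.001]
contact_force: [-6.2, -4.0, 2.9]
gripper_width: 0.274
grasp_force: 39.0
```

```bash
python3 -c "
from h import *
print(bot.get_obs()['gripper_width']);plan([])
x=np.array([np.cos(-.751),np.sin(-.751)])
for th in(.6,.5,.1,0): print(th, np.array([.5542,-.2945])+x*(-.184*np.cos(th)+.009*np.sin(th)), .088+.009*np.cos(th)+.184*np.sin(th)-.019)"
```

```text
0.27432110921547015
t 26.9 at [ 0.4433 -0.1916  0.1785] yaw -43.4 tilt 0.14 F [-6.2 -4.   2.9]
0.6 [ 0.44690283 -0.19434174] 0.18032223563887362
0.5 [ 0.4393147  -0.18725847] 0.1651125421601867
0.1 [ 0.42102351 -0.17018427] 0.0963243861505186
0 [ 0.41969474 -0.1689439 ] 0.07799999999999999
```

Call:
{"fn": "jog_arm", "kwargs": {"rows": [{"fingers": 15, "x": -6, "y": 0, "z": 9, "ax": 0, "ay": 0, "az": 0}, {"fingers": 15, "x": -5.5, "y": 0, "z": 9, "ax": 0, "ay": 0, "az": 0}, {"fingers": 15, "x": -5, "y": 0, "z": 9.5, "ax": 0, "ay": 0, "az": 0}, {"fingers": 15, "x": -4.5, "y": 0, "z": 10, "ax": 0, "ay": 0, "az": 0}, {"fingers": 15, "x": -3.5, "y": 0, "z": 10, "ax": 0, "ay": 0, "az": 0}, {"fingers": 15, "x": -3, "y": 0, "z": 10, "ax": 0, "ay": 0, "az": 0}, {"fingers": 15, "x": -2, "y": 0, "z": 10, "ax": 0, "ay": 0, "az": 0}, {"fingers": 15, "x": -1.5, "y": 0, "z": 10, "ax": 0, "ay": 0, "az": 0}]}}

```text
t: 27.7
eef_pos: [0.419, -0.169, 0.0999]
tool_rot: [0.001, 0.929, -0.37, -0.003]
contact_force: [-7.4, -0.8, 0.9]
gripper_width: 0.276
grasp_force: 37.0
```

Call:
{"fn": "jog_arm", "kwargs": {"rows": [{"fingers": 15, "x": -1, "y": 0, "z": 7, "ax": 0, "ay": 0, "az": 0}, {"fingers": 15, "x": 0, "y": 0, "z": 6, "ax": 0, "ay": 0, "az": 0}, {"fingers": 15, "x": 0, "y": 0, "z": 4, "ax": 0, "ay": 0, "az": 0}, {"fingers": 15, "x": 0, "y": 0, "z": 0, "ax": 0, "ay": 0, "az": 0}, {"fingers": 30, "x": 0, "y": 0, "z": 0, "ax": 0, "ay": 0, "az": 0}, {"fingers": 50, "x": 0, "y": 0, "z": 0, "ax": 0, "ay": 0, "az": 0}, {"fingers": 60, "x": 0, "y": 0, "z": 0, "ax": 0, "ay": 0, "az": 0}, {"fingers": 60, "x": 0, "y": 0, "z": 0, "ax": 0, "ay": 0, "az": 0}]}}

```text
t: 28.5
eef_pos: [0.4228, -0.1692, 0.0841]
tool_rot: [-0.0, 0.929, -0.37, 0.001]
contact_force: [-0.3, 0.2, 0.6]
gripper_width: 0.7
grasp_force: 0.0
```

Call:
{"fn": "jog_arm", "kwargs": {"rows": [{"fingers": 60, "x": 0, "y": 0, "z": -10, "ax": 0, "ay": 0, "az": 0}, {"fingers": 60, "x": 0, "y": 0, "z": -15, "ax": 0, "ay": 0, "az": 0}, {"fingers": 60, "x": 0, "y": 0, "z": -20, "ax": 0, "ay": 0, "az": 0}, {"fingers": 60, "x": 0, "y": 0, "z": -20, "ax": 0, "ay": 0, "az": 0}, {"fingers": 60, "x": 0, "y": 0, "z": -20, "ax": 0, "ay": 0, "az": 0}, {"fingers": 60, "x": 0, "y": 0, "z": 0, "ax": 0, "ay": 0, "az": 0}, {"fingers": 60, "x": 0, "y": 0, "z": 0, "ax": 0, "ay": 0, "az": 0}, {"fingers": 60, "x": 0, "y": 0, "z": 0, "ax": 0, "ay": 0, "az": 0}]}}

```text
t: 29.3
eef_pos: [0.4217, -0.1692, 0.1683]
tool_rot: [0.0, 0.929, -0.37, -0.001]
contact_force: [-0.3, 0.4, -0.5]
gripper_width: 0.702
grasp_force: 0.0
```

```bash
python3 -c "
from h import *
c=cam('wrist','e1');plan([])
p=c['pixels'].astype(int);m=((p[...,0]>120)&(p[...,1]>90)&(p[...,2]<80)&(p[...,0]-p[...,2]>100)).astype(np.uint8)
v,u=np.nonzero(m[:,290:370]);print('tab rows',v.min(),v.max())
for th in (0,.03,.08,.15,.3):
  g=lambda q,h:proj(c,[.5542+.7311*(-q*np.cos(th)+h*np.sin(th)),-.2945-.6822*(-q*np.cos(th)+h*np.sin(th)),.088+h*np.cos(th)+q*np.sin(th)]).round(1)
  print(th,g(.202,.015),g(.156,.018))
col=p[:,250];print('blue edge', [i for i in range(120,260) if col[i,2]-col[i,0]>60][-1:])
"
```

```text
t 29.35 at [ 0.4217 -0.1691  0.1681] yaw -43.4 tilt 0.09 F [ 0.9 -1.7  0.1]
tab rows 156 240
0 [328.7 240.5] [328.5 177.6]
0.03 [328.8 243.7] [328.6 178.6]
0.08 [328.9 248.9] [328.7 179.9]
0.15 [329.2 255.7] [328.9 180.7]
0.3 [329.8 267.7] [329.4 177.6]
blue edge [178]
```

The tab's end is at row 240, which matches a shut lid (240.5 predicted), and the hand is clear.

```bash
python3 -c "
from station import bot
print(bot.hand_in())"
```

```text
the job is handed in; nothing more can be done
None
```

I handed the job in at about 29 s of the 72 s limit, with no result reported back: the lid stood at about 0.70 rad by itself, so I left the dial alone (taken to be on the 1.35 stop because the lid held, not read off), then opened the lid, set the white covered crucible on the box floor and shut the lid.

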